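Peel the oily top tray with the tool holder off its stack and hold it out at the lathe

ROBOT

A 6-joint arm with a two-finger parallel gripper is mounted at the origin on the work surface. World frame = base frame: x ahead of the robot, y to its left, z up, the work surface at z = 0. Lengths are in m, angles in rad, forces in N, time in s.
With the tool pointing down it reaches from about 0.35 to 0.975 m from the base axis. Payload 4.9 kg.
Tool frame: the origin (TCP) lies at the very end of the fingers, on their centre line; the grasp point (between the pads) lies 19 mm behind it (ctrl.grasp_offset is the distance from the TCP to the grasp point, in m); z points along the fingers, y is the line along which they close (so a half turn about z gives the same grasp; the last joint's range is limited). The gripper opens to 85 mm and grips with 20 to 120 N. Pads are 22 mm wide; open, the fingers measure 114 mm over their backs; the gripper's body (76 mm by 85 mm) begins 54 mm behind the grasp point. The pads swing forward as they close: fully open they stand 13 mm farther back than shut.
Start: joints at [-1.27, 0.053, 1.613, -0, 1.476, -0.119], TCP at [0.255, -0.571, 0.231] pointing down, gripper open.
Joint ranges: [-3.01, 3.01], [-1.01, 2.22], [0.06, 2.58], [-1.02, 4.17], [0.09, 2.62], [-3.14, 3.14]. Speed limits (rad/s): [2.57, 2.57, 3.14, 3.14, 3.14, 3.14].

INTERFACE

Orientations are given as a rotation vector (axis times angle).
In Python, from station import ctrl, optics gives the robot as it stands.
- The arm moves only by the shell command python3 -m handwheel 'ROWS' [OPENING] [FORCE]. ROWS is JSON, a list of rows, each an object of numbers: "tx", "ty", "tz": the shift along the tool's x, y, z in mm; "roll": the turn about the tool's z in rad. A call has 1 to 12 rows; each row shifts and turns the commanded pose from where the row before left it, along the tool's axes as they then stand; what a row does not reach is not made up. A row lasts 1/12 s, in which the tool goes at most 41.7 mm and 7.16 degrees, less where a joint would pass 70% of its speed; a pose out of reach is approached as far as the arm can. A call with a gripper value outside its range is refused whole. OPENING is the finger opening in mm, from 0 to 85.4, set as the call begins (- or left out, the last holds). The fingers move at their own pace and stop on an object; FORCE is the grip in N (left out, the last holds). Time passes only in rows, so rows that do not move let the fingers close. It gives the time, the measured TCP pose, the force, the opening and the grip force at its end, in the units of the state.
- ctrl.get_obs(): the state, without advancing time (a new reading comes with each control period).
- optics.get_image(name): name is "side" or "top"; returns (picture, depth): 420x560x3 uint8, red, green, blue; 420x560 float32, m along the optical axis (not along the pixel's ray), 0 where there is no reading.
- optics.camera_params(name): a dict with "mtx" (3x3 intrinsics, pixels), "k1" (the pictures are not rectified: a ray, as slopes to the right and down, at radius r is drawn at 1 + k1 r^2 times it, then the intrinsics apply), "extrinsics" (4x4, takes a point from camera to world coordinates). Camera axes: x right, y down, z forward; pixel columns grow to the right and rows downward; lengths in m; the calibration is good to about 2 mm. A picture is of the moment at which its call begins. camera_params takes no time and is no camera call.
- ctrl.finish_job(): hands the job in; it is judged then, once.
The state is a dict: "t": time; "q": joint angles; "dq": joint speeds; "effort": joint torques, N m; "tool_pos": TCP position; "tool_rot": TCP orientation; "contact_force": force on the tool from outside, world axes, zero at the start; "wrist_torque": the same for the moment, N m; "opening": finger opening in m; "grip_force": force on a finger pad.
Only numpy, scipy, OpenCV 4.12 (cv2) and the standard library are available. Lean on these libraries where they do the work, as an engineer would, in place of code of your own. Each camera call takes 0.05 s, during which the arm holds its last target. There are 200 camera calls.

TASK

Two stacks of nested steel parts trays stand on the bench, each top tray stuck in the next by a film of old oil. Take hold of a corner of the top tray that has the tool holder lying in it and peel it out by lifting that corner while the diagonally opposite corner still sits down in the stack, so that the tray below stays in its place; leave the other stack and the loose things on the bench as they are. Then hold the tray out level above the T-slotted end of the lathe's cross-slide, its underside clear of the top of the tool post by no more than a hand's breadth, with the tool holder still in it, and finish while holding it there.

Things in the scene. Friction and masses are not known exactly. Their poses are not given: they have to be found in the camera images.
- holder: small lathe tool holder: a blackened steel block 50 x 30 x 30 mm with a slot along one side, in which a bright square steel tool bit 84 mm long is clamped under three screws; 0.1 to 0.2 kg. It lies in one of the two top trays. Origin: centre of the underside, z up, x along the bit.
- backplate: round blackened steel chuck backplate, 76 mm across and 12 mm thick with a hub 38 mm across reaching 26 mm high; 0.1 to 0.2 kg. It lies in the other top tray. Origin: centre of the underside.
- tray_a: top tray of the left (+y) stack: pressed steel, 190 x 140 mm over the rim, 36 mm high, 0.24 kg. Rolled rim 10 mm wide, 12 mm deep, upright sides; walls slope in to a floor 150 x 100 mm, 3 mm thick, with four studs 10 mm across, 17 mm high at (+-62, +-37) mm. Origin: centre of the underside, x along the long side (away from the robot at yaw 0), z up. Oil film: see under_a.
- under_a: middle tray of the left (+y) stack, like the top one, loose in a third on the bench. Origin: centre of its underside. The top tray sits 20 mm higher on its studs (rims flush, 8 mm apart). Gummed oil holds the top tray near its four corners, about 1 N each, until lifted about 9 mm there: pulled off level this tray tends to come along; opened from one corner they let go in turn.
- tray_a_near_right (a point): the near-right corner of tray_a: the outer corner of its rim at the rim's top, at (-95, -70, +36) mm in the tray's frame
- tray_a_near_left (a point): the near-left corner of tray_a: the outer corner of its rim at the rim's top, at (-95, +70, +36) mm in the tray's frame
- tray_a_far_right (a point): the far-right corner of tray_a: the outer corner of its rim at the rim's top, at (+95, -70, +36) mm in the tray's frame
- tray_a_far_left (a point): the far-left corner of tray_a: the outer corner of its rim at the rim's top, at (+95, +70, +36) mm in the tray's frame
- tray_b: top tray of the right (-y) stack: pressed steel, 190 x 140 mm over the rim, 36 mm high, 0.24 kg. Rolled rim 10 mm wide, 12 mm deep, upright sides; walls slope in to a floor 150 x 100 mm, 3 mm thick, with four studs 10 mm across, 17 mm high at (+-62, +-37) mm. Origin: centre of the underside, x along the long side (away from the robot at yaw 0), z up. Oil film: see under_b.
- under_b: middle tray of the right (-y) stack, like the top one, loose in a third on the bench. Origin: centre of its underside. The top tray sits 20 mm higher on its studs (rims flush, 8 mm apart). Gummed oil holds the top tray near its four corners, about 1 N each, until lifted about 9 mm there: pulled off level this tray tends to come along; opened from one corner they let go in turn.
- tray_b_near_right (a point): the near-right corner of tray_b: the outer corner of its rim at the rim's top, at (-95, -70, +36) mm in the tray's frame
- tray_b_near_left (a point): the near-left corner of tray_b: the outer corner of its rim at the rim's top, at (-95, +70, +36) mm in the tray's frame
- tray_b_far_right (a point): the far-right corner of tray_b: the outer corner of its rim at the rim's top, at (+95, -70, +36) mm in the tray's frame
- tray_b_far_left (a point): the far-left corner of tray_b: the outer corner of its rim at the rim's top, at (+95, +70, +36) mm in the tray's frame
- carriage: lathe carriage beyond the bench (fixed): grey saddle, bright cross-slide along x, 110 mm wide, top 95 mm above the bench. Its robot-side end is flat with three T-slots. 115 mm farther in x stand the top slide and the bare square tool post, 175 mm high above the bench (bolt 180 mm). Origin: at bench height under the centre of the T-slotted end.
- slide_end (a point): centre of the T-slotted end of the cross-slide, on its top face, 95 mm above the bench; the tray is to be held above this point
- bowl: turned wooden bowl, 104 mm across, 45 mm high, standing on the bench at the left; leave it alone. Origin: centre of the underside.
- screwdriver: screwdriver with a wooden handle, 210 mm long, lying on the bench at the right; leave it alone. Origin: middle of its length, at the underside, x along it.
- chuck_key: steel T-handled chuck key, 80 mm long with a 100 mm cross bar, lying on the bench at the left; leave it alone. Origin: at the working end, bench height, x along the shank to the cross bar.
Mind the look-alikes: they are no part of the job. What is shaped like the under_b but black or turquoise is not meant.

How it is judged:
By the outcome, as a careful person would: the job done as asked, in the order asked, and still so for the second after the job is handed in, while the arm keeps its last pose, push and grip.
It also fails if it takes over 48 s, if anything falls off the work surface, if the arm or the gripper's body presses on something with over 40 N, if the wrist force passes 120 N, or if a joint passes its speed limit or range.

## Working session

There is one attempt and no reset: what is moved stays moved. The work goes in short steps, Python scripts to look and compute and a shell command to move; the robot and the scene stay as the last step left them, time stands still between calls to the robot, and variables do not carry over. Pictures are saved under pics/ and viewed, at most 14 in all, crops included, and the job is handed in when it is done.

```bash
ls; mkdir -p pics; python3 - <<'E'
from station import ctrl,optics
import cv2,numpy as np
for n in ("side","top"):
    im,d=optics.get_image(n)
    cv2.imwrite(f"pics/{n}0.png",im[:,:,::-1]); np.savez(f"pics/{n}0.npz",im=im,d=d)
    p=optics.camera_params(n);print(n,p)
o=ctrl.get_obs();print({k:np.round(v,3) for k,v in o.items()},ctrl.grasp_offset)
E
```

```text
pics
side {'mtx': array([[437.07985292,   0.        , 276.30294756],
       [  0.        , 437.07985292, 209.81510385],
       [  0.        ,   0.        ,   1.        ]]), 'k1': -0.014896042141618916, 'extrinsics': array([[ 0.9986957 , -0.02928361,  0.04182544,  0.42803899],
       [-0.05028545, -0.70606995,  0.70635444, -1.00141668],
       [ 0.00884707, -0.70753636, -0.70662156,  0.97808537],
       [ 0.        ,  0.        ,  0.        ,  1.        ]])}
top {'mtx': array([[445.14432893,   0.        , 284.21315292],
       [  0.        , 445.14432893, 213.71469917],
       [  0.        ,   0.        ,   1.        ]]), 'k1': -0.025002205227686494, 'extrinsics': array([[-0.00326893, -0.99032837,  0.13870481,  0.28434012],
       [-0.99998854,  0.00275202, -0.00391829, -0.09925206],
       [ 0.00349867, -0.13871603, -0.99032602,  1.41760017],
       [ 0.        ,  0.        ,  0.        ,  1.        ]])}
{'t': np.float64(0.1), 'q': array([-1.27 ,  0.053,  1.614, -0.   ,  1.476, -0.119]), 'dq': array([ 0.001, -0.   , -0.006, -0.   ,  0.   ,  0.   ]), 'effort': array([ 0.0000e+00, -3.9490e+01, -3.7136e+01, -0.0000e+00,  4.0000e-03,
       -0.0000e+00]), 'tool_pos': array([ 0.255, -0.57 ,  0.23 ]), 'tool_rot': array([-3.071, -0.654,  0.   ]), 'contact_force': array([ 0.437, -0.405, -0.512]), 'wrist_torque': array([-0.004, -0.022,  0.006]), 'grip_force': np.float64(0.0), 'opening': np.float64(0.085)} 0.0187
```

View pics/top0.png

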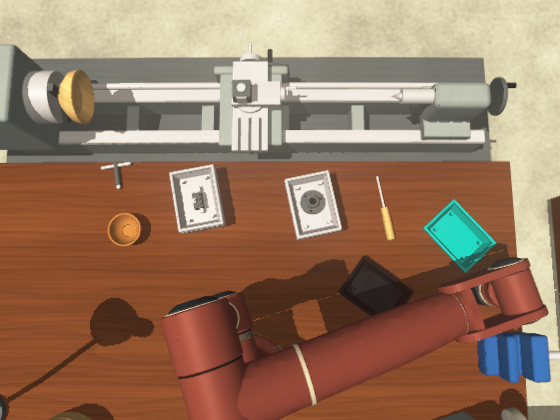

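View pics/side0.png

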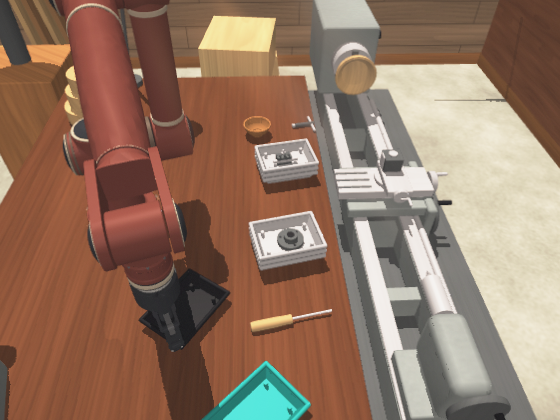

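The top view shows silver stacks at (197,198), with the holder in it, and at (314,204), with the backplate. The look-alikes are a black tray at (375,288) and a turquoise one at (460,235). The slide end is at about (250,150). My choice is the left stack, tray_a. I'll measure it next and check it in a close crop.

```bash
cat > h.py <<'E'
from station import ctrl,optics
import cv2,numpy as np
P={n:optics.camera_params(n) for n in("side","top")}
def slopes(n,uv):
    p=P[n];return cv2.undistortPoints(np.float64(uv).reshape(-1,1,2),p["mtx"],np.array([p["k1"],0,0,0.])).reshape(-1,2)
def ray(n,uv):
    s=slopes(n,uv);E=P[n]["extrinsics"];return E[:3,3],np.c_[s,np.ones(len(s))]@E[:3,:3].T
def plane(n,uv,z):
    c,d=ray(n,uv);return c+d*((z-c[2])/d[:,2])[:,None]
def cloud(n,d):
    v,u=np.mgrid[:420,:560];uv=np.c_[u.ravel(),v.ravel()];c,r=ray(n,uv);return (c+r*d.reshape(-1,1)).reshape(420,560,3)
def proj(n,X):
    p=P[n];E=p["extrinsics"];c=(np.atleast_2d(X)-E[:3,3])@E[:3,:3];s=c[:,:2]/c[:,2:];s=s*(1+p["k1"]*(s**2).sum(1))[:,None];return s@p["mtx"][:2,:2].T+p["mtx"][:2,2]
def tri(a,b):
    c1,d1=ray("top",[a]);c2,d2=ray("side",[b]);d1,d2=d1[0],d2[0]
    t=np.linalg.lstsq(np.c_[d1,-d2],c2-c1,rcond=None)[0];x,y=c1+t[0]*d1,c2+t[1]*d2;return (x+y)/2,np.linalg.norm(x-y)
E
python3 - <<'E'
from h import *
np.set_printoptions(precision=4,suppress=True)
for n in("top","side"):
    f=np.load(f"pics/{n}0.npz");C=cloud(n,f["d"]);ok=f["d"]>0
    for nm,(x0,x1,y0,y1) in dict(A=(.38,.68,.0,.22),B=(.38,.68,-.28,-.06)).items():
        m=ok&(C[...,0]>x0)&(C[...,0]<x1)&(C[...,1]>y0)&(C[...,1]<y1)&(C[...,2]>.066)&(C[...,2]<.085)
        q=C[m];print(n,nm,m.sum(),np.median(q[:,2]),cv2.minAreaRect(q[:,:2].astype(np.float32)) if m.sum()>4 else 0)
        b=cv2.boxPoints(cv2.minAreaRect(q[:,:2].astype(np.float32)));print(b, proj(n,np.c_[b,[.076]*4]))
    m=ok&(abs(C[...,2]-.095)<.006)&(C[...,0]>.55)&(abs(C[...,1])<.15);q=C[m]
    print("slide",m.sum(),q.min(0) if m.sum() else 0,q.max(0) if m.sum() else 0,np.median(q,0))
    m=ok&(abs(C[...,2]-.175)<.009)&(C[...,0]>.55)&(abs(C[...,1])<.2);q=C[m];print("post",m.sum(),np.median(q,0),q.min(0),q.max(0))
a=cv2.imread("pics/top0.png")[150:245,155:285];b=cv2.imread("pics/side0.png")[105:205,240:450]
a=cv2.resize(a,None,fx=3.8,fy=3.8);b=cv2.resize(b,None,fx=3.8,fy=3.8)
print(a.shape,b.shape)
cv2.imwrite("pics/crop1.png",a);cv2.imwrite("pics/crop2.png",b)
E
```

```text
top A 802 0.07491067631919668 ((0.5454528331756592, 0.11020415276288986), (0.2503693401813507, 0.21920593082904816), 0.13275006413459778)
[[0.42   0.2195]
 [0.4205 0.0003]
 [0.6709 0.0009]
 [0.6704 0.2201]] [[177.2676 231.0875]
 [249.622  230.7326]
 [250.0567 150.4768]
 [179.5489 150.8684]]
top B 947 0.07452194794823863 ((0.5046600699424744, -0.19271239638328552), (0.191312775015831, 0.14018936455249786), 11.694924354553223)
[[ 0.3968 -0.1435]
 [ 0.4252 -0.2807]
 [ 0.6125 -0.242 ]
 [ 0.5841 -0.1047]] [[297.1744 238.4219]
 [342.3788 228.9236]
 [328.5341 168.6254]
 [284.1343 177.7262]]
slide 2103 [ 0.6653 -0.0525  0.089 ] [0.9752 0.0568 0.101 ] [0.7634 0.0003 0.0958]
post 343 [0.8287 0.0212 0.1754] [ 0.8027 -0.0054  0.166 ] [0.8588 0.0488 0.184 ]
side A 563 0.07459360486794253 ((0.5477325320243835, 0.11379292607307434), (0.21120651066303253, 0.2484700232744217), 89.74139404296875)
[[0.423  0.0088]
 [0.6715 0.0076]
 [0.6724 0.2188]
 [0.424  0.22  ]] [[255.6641 185.5989]
 [335.5346 183.693 ]
 [326.8699 143.1188]
 [254.9064 144.5687]]
side B 1057 0.07452071506389635 ((0.5062155723571777, -0.1925678551197052), (0.18978482484817505, 0.14503298699855804), 11.76377010345459)
[[ 0.3985 -0.1409]
 [ 0.4281 -0.2829]
 [ 0.6139 -0.2442]
 [ 0.5843 -0.1022]] [[247.9443 220.9   ]
 [259.4909 259.7892]
 [327.9785 246.1678]
 [311.4578 209.4021]]
slide 1602 [ 0.6681 -0.1074  0.089 ] [0.9776 0.0598 0.101 ] [ 0.7688 -0.0072  0.0964]
post 265 [0.8317 0.0131 0.1765] [ 0.8044 -0.0086  0.1662] [0.863  0.0489 0.1838]
(361, 494, 3) (380, 798, 3)
```

View pics/crop1.png

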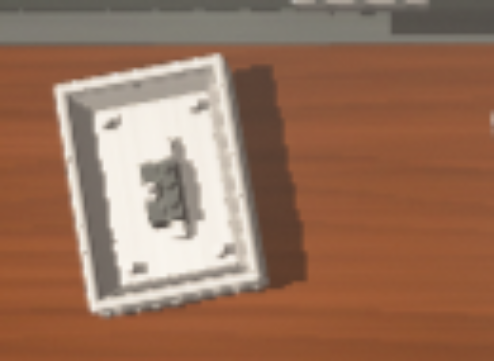

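View pics/crop2.png

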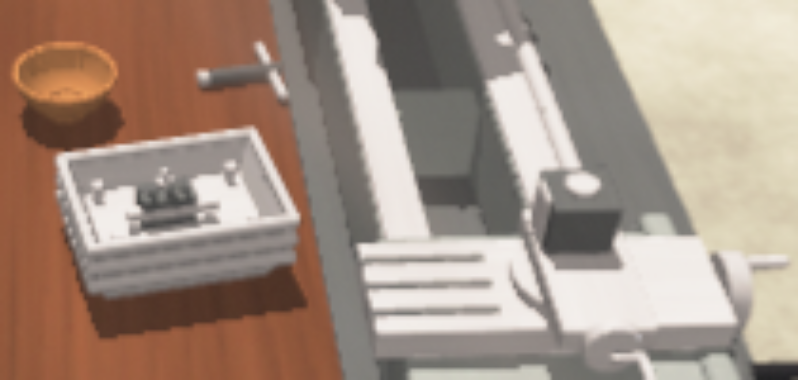

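The crops confirm it: the holder block with its bit lies in the left silver stack. In the crop, the tray corners are at about (55,88), (220,58), (268,285) and (98,312). Next I'll get the tray pose and rim height from both views.

```bash
python3 - <<'E'
from h import *
np.set_printoptions(precision=4,suppress=True)
bx={}
for n in("top","side"):
    f=np.load(f"pics/{n}0.npz");C=cloud(n,f["d"]);ok=f["d"]>0
    m=ok&(C[...,0]>.38)&(C[...,0]<.645)&(C[...,1]>.03)&(C[...,1]<.22)&(C[...,2]>.066)&(C[...,2]<.085)
    q=C[m];r=cv2.minAreaRect(q[:,:2].astype(np.float32));b=cv2.boxPoints(r);print(n,m.sum(),np.median(q[:,2]),r);print(b)
    # bright mask corners in picture (independent of depth)
    im=f["im"].astype(int);mk=((im.min(2)>150)&(im.max(2)-im.min(2)<40)).astype(np.uint8)
    x,y,w,h=(160,155,70,85) if n=="top" else (248,130,76,60)
    z=np.zeros_like(mk);z[y:y+h,x:x+w]=mk[y:y+h,x:x+w]
    c=max(cv2.findContours(z,0,2)[0],key=cv2.contourArea)
    hull=cv2.convexHull(c)[:,0,:].astype(float);bx[n]=hull
    if n=="top": print("hull plane .076",cv2.minAreaRect(plane(n,hull,.076)[:,:2].astype(np.float32)))
    m=ok&(C[...,0]>.42)&(C[...,0]<.6)&(C[...,1]>.06)&(C[...,1]<.17)&(im.max(2)<110);q=C[m];print("holder",m.sum(),q.mean(0),np.percentile(q[:,2],90))
E
```

```text
top 783 0.07481151662567309 ((0.5246042609214783, 0.1646949052810669), (0.19181141257286072, 0.14076226949691772), 9.893143653869629)
[[0.418  0.2176]
 [0.4422 0.0789]
 [0.6312 0.1118]
 [0.607  0.2505]]
hull plane .076 ((0.5226454138755798, 0.16580791771411896), (0.19114112854003906, 0.13741593062877655), 10.730345726013184)
holder 546 [0.5228 0.0902 0.0094] 0.03769371655709097
side 548 0.07458838052768224 ((0.5270800590515137, 0.16243396699428558), (0.19079343974590302, 0.14089906215667725), 9.690823554992676)
[[0.4212 0.2158]
 [0.4449 0.0769]
 [0.633  0.109 ]
 [0.6093 0.2479]]
holder 568 [0.5209 0.1014 0.011 ] 0.055593277369189675
```

```bash
python3 -m handwheel '[{"tx":26,"ty":-31},{"tx":26,"ty":-31},{"tx":26,"ty":-31},{"tx":26,"ty":-31},{"tx":26,"ty":-31},{"tx":26,"ty":-31},{"tx":26,"ty":-31},{"tx":26,"ty":-31},{"tx":26,"ty":-31},{"tx":26,"ty":-31},{"tx":26,"ty":-31},{"tx":26,"ty":-31}]' 40 20; python3 -m handwheel '[{"tx":26,"ty":-31},{"tx":26,"ty":-31},{"tx":26,"ty":-31},{"tx":26,"ty":-31},{"roll":-0.12},{"roll":-0.12},{"roll":-0.12},{"roll":-0.12},{"roll":-0.12},{"roll":-0.12},{"roll":-0.12},{"roll":-0.12}]'; python3 -m handwheel '[{"roll":-0.12},{"roll":-0.12},{"roll":-0.12},{"tx":0},{"tx":0}]'
cat > st.py <<'E'
from h import *
from scipy.spatial.transform import Rotation as R
o=ctrl.get_obs();M=R.from_rotvec(o["tool_rot"]).as_matrix()
th=np.degrees(np.arctan2(M[1,0],M[0,0]))
print("t",round(float(o["t"]),2),"tcp",np.round(o["tool_pos"]*1000,1),"th",round(th,2),"zaxis",np.round(M[:,2],3),"F",np.round(o["contact_force"],1),"T",np.round(o["wrist_torque"],2),"open",round(float(o["opening"])*1000,1),"grip",round(float(o["grip_force"]),1),"q",np.round(o["q"],2))
def to(x,y,z,th2):
    print("tool shift mm",np.round(M.T@(np.array([x,y,z])-o["tool_pos"])*1000,1),"roll",round(np.radians(th-th2),3))
E
python3 -c "
from st import *
to(.4449,.1031,.062,100)"
```

```text
t 0.1 tcp [ 254.5 -570.2  230.2] th 24.05 zaxis [-0.001  0.002 -1.   ] F [ 0.4 -0.4 -0.5] T [-0.   -0.02  0.01] open 85.3 grip 0.0 q [-1.27  0.05  1.61 -0.    1.48 -0.12]
tool shift mm [ 448.2 -537.   169.3] roll -1.326$[0]: bad value
$[0]: bad value
$[0]: bad value
```

```bash
python3 -m handwheel '[{"tx":26.0,"ty":-31.0,"tz":0.0,"roll":0.0}]' 40 20; python3 -m handwheel --help | head -20
```

```text
t: 0.18
tool_pos: [0.264, -0.5348, 0.2293]
tool_rot: [-3.073, -0.648, 0.003]
contact_force: [-0.2, 1.0, 0.1]
opening: 0.0753
grip_force: 0.0invalid input: not JSON, or not a number
```

```bash
python3 -m handwheel '[{"tx":26,"ty":-31,"tz":0,"roll":0},{"tx":26,"ty":-31,"tz":0,"roll":0},{"tx":26,"ty":-31,"tz":0,"roll":0},{"tx":26,"ty":-31,"tz":0,"roll":0},{"tx":26,"ty":-31,"tz":0,"roll":0},{"tx":26,"ty":-31,"tz":0,"roll":0},{"tx":26,"ty":-31,"tz":0,"roll":0},{"tx":26,"ty":-31,"tz":0,"roll":0},{"tx":26,"ty":-31,"tz":0,"roll":0},{"tx":26,"ty":-31,"tz":0,"roll":0},{"tx":26,"ty":-31,"tz":0,"roll":0},{"tx":26,"ty":-31,"tz":0,"roll":0}]'; python3 -m handwheel '[{"tx":26,"ty":-31,"tz":0,"roll":0},{"tx":26,"ty":-31,"tz":0,"roll":0},{"tx":26,"ty":-31,"tz":0,"roll":0},{"tx":26,"ty":-31,"tz":0,"roll":0},{"tx":0,"ty":0,"tz":0,"roll":-0.12},{"tx":0,"ty":0,"tz":0,"roll":-0.12},{"tx":0,"ty":0,"tz":0,"roll":-0.12},{"tx":0,"ty":0,"tz":0,"roll":-0.12},{"tx":0,"ty":0,"tz":0,"roll":-0.12},{"tx":0,"ty":0,"tz":0,"roll":-0.12},{"tx":0,"ty":0,"tz":0,"roll":-0.12},{"tx":0,"ty":0,"tz":0,"roll":-0.12}]'; python3 -m handwheel '[{"tx":0,"ty":0,"tz":0,"roll":-0.12},{"tx":0,"ty":0,"tz":0,"roll":-0.12},{"tx":0,"ty":0,"tz":0,"roll":-0.12},{"tx":0,"ty":0,"tz":0,"roll":0},{"tx":0,"ty":0,"tz":0,"roll":0}]'
python3 -c "
from st import *
to(.4449,.1031,.062,100)"
```

```text
t: 1.18
tool_pos: [0.3989, -0.0629, 0.2311]
tool_rot: [3.073, 0.654, 0.001]
contact_force: [0.8, -0.2, -0.2]
opening: 0.0398
grip_force: 0.0
t: 2.18
tool_pos: [0.4432, 0.0907, 0.2307]
tool_rot: [-2.417, -2.006, 0.001]
contact_force: [-0.2, -0.6, -0.3]
opening: 0.0405
grip_force: 0.0
t: 2.6
tool_pos: [0.4433, 0.0907, 0.2309]
tool_rot: [-2.029, -2.398, 0.001]
contact_force: [-0.7, 0.1, -0.2]
opening: 0.0399
grip_force: 0.0
t 2.6 tcp [443.3  90.7 230.9] th 99.51 zaxis [-0.001 -0.    -1.   ] F [-0.7  0.1 -0.2] T [ 0.02 -0.03 -0.01] open 39.9 grip 0.0 q [ 0.04 -0.38  2.   -0.    1.53 -0.13]
tool shift mm [ 12.    3.7 168.9] roll -0.009
```

```bash
python3 -m handwheel '[{"tx":12,"ty":4,"tz":25,"roll":-0.008},{"tx":0,"ty":0,"tz":35,"roll":0},{"tx":0,"ty":0,"tz":35,"roll":0},{"tx":0,"ty":0,"tz":25,"roll":0},{"tx":0,"ty":0,"tz":20,"roll":0},{"tx":0,"ty":0,"tz":0,"roll":0},{"tx":0,"ty":0,"tz":0,"roll":0}]' >/dev/null
python3 - <<'E'
from st import *
to(.4449,.1031,.062,100)
for n in("top","side"):
    im,d=optics.get_image(n);np.savez(f"pics/{n}1.npz",im=im,d=d);globals()[n]=im[:,:,::-1]
a=cv2.resize(top[155:245,150:250],None,fx=4,fy=4);b=cv2.resize(side[120:210,235:335],None,fx=4,fy=4)
cv2.imwrite("pics/c3.png",np.hstack([a,b]))
E
```

```text
t 3.18 tcp [444.5 103.1  90.3] th 100.04 zaxis [-0.003 -0.    -1.   ] F [ 0.5 -0.4  0.2] T [0.01 0.   0.03] open 40.1 grip 0.0 q [ 0.06 -0.23  2.12  0.    1.25 -0.11]
tool shift mm [-0.1  0.5 28.3] roll 0.001
```

View pics/c3.png

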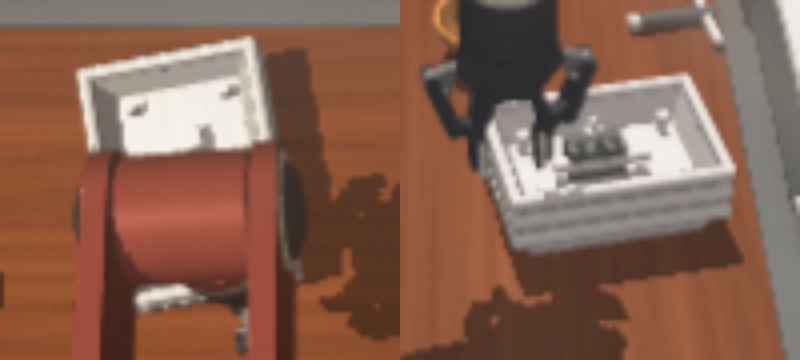

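In the side crop (right half), the fingers at about (478,160) and (540,155) straddle the near short rim next to its right corner, clear of the holder at (590,145). I'll descend and close lightly.

```bash
python3 -m handwheel '[{"tx":0,"ty":0,"tz":12,"roll":0},{"tx":0,"ty":0,"tz":10,"roll":0},{"tx":0,"ty":0,"tz":7,"roll":0},{"tx":0,"ty":0,"tz":0,"roll":0}]'; python3 -m handwheel '[{"tx":0,"ty":0,"tz":0,"roll":0},{"tx":0,"ty":0,"tz":0,"roll":0},{"tx":0,"ty":0,"tz":0,"roll":0},{"tx":0,"ty":0,"tz":0,"roll":0},{"tx":0,"ty":0,"tz":0,"roll":0},{"tx":0,"ty":0,"tz":0,"roll":0}]' 0 20; python3 -c "
from st import *"
```

```text
t: 3.62
tool_pos: [0.4447, 0.1031, 0.0613]
tool_rot: [-2.016, -2.408, 0.002]
contact_force: [-0.4, 0.2, -0.4]
opening: 0.0401
grip_force: 0.0
t: 4.12
tool_pos: [0.446, 0.1032, 0.063]
tool_rot: [2.016, 2.408, 0.001]
contact_force: [-0.2, 0.0, 2.9]
opening: 0.0108
grip_force: 18.5
t 4.12 tcp [446.  103.2  63. ] th 100.14 zaxis [ 0.001  0.    -1.   ] F [-0.2  0.   2.9] T [-0.01 -0.07  0.05] open 10.8 grip 18.5 q [ 0.06 -0.19  2.14  0.    1.19 -0.11]
```

```bash
cat > look.py <<'E'
import sys
from st import *
k=sys.argv[1]
for n in("top","side"):
    im,d=optics.get_image(n);np.savez(f"pics/{n}{k}.npz",im=im,d=d)
    C=cloud(n,d)
    if n=="side":
        c=im[120:210,235:335,::-1];cv2.imwrite(f"pics/s{k}.png",cv2.resize(c,None,fx=6,fy=6))
E
python3 -m handwheel '[{"tx":0,"ty":0,"tz":-3,"roll":0},{"tx":0,"ty":0,"tz":-4,"roll":0},{"tx":0,"ty":0,"tz":0,"roll":0}]'; python3 look.py 2
```

```text
t: 4.37
tool_pos: [0.4454, 0.1031, 0.0697]
tool_rot: [2.016, 2.409, -0.0]
contact_force: [1.1, -0.3, -2.2]
opening: 0.0107
grip_force: 17.7
t 4.37 tcp [445.4 103.1  69.7] th 100.15 zaxis [-0. -0. -1.] F [ 1.1 -0.3 -2.2] T [-0.04 -0.1  -0.  ] open 10.7 grip 17.7 q [ 0.06 -0.2   2.13 -0.    1.21 -0.11]
```

View pics/s2.png

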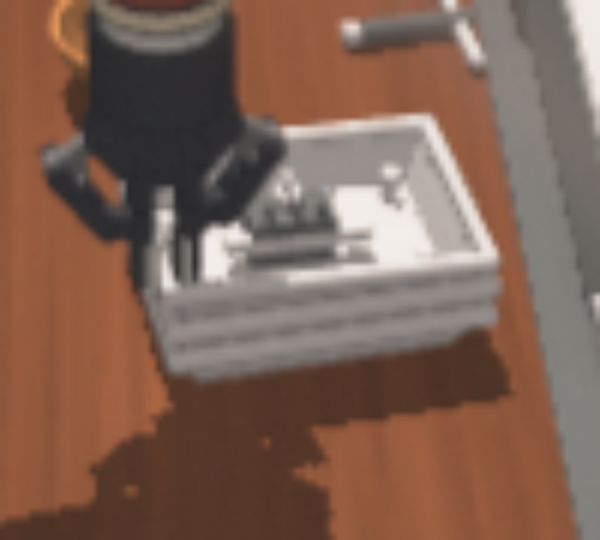

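```bash
cat > fit.py <<'E'
from h import *
import sys
np.set_printoptions(precision=1,suppress=True)
c=np.array([.5255,.164]);a=np.radians(10)
Rz=np.array([[np.cos(a),np.sin(a)],[-np.sin(a),np.cos(a)]])
def fit(k):
    f={n:cloud(n,np.load(f"pics/{n}{k}.npz")["d"]).reshape(-1,3) for n in("top","side")}
    for n,C in f.items():
        L=(C[:,:2]-c)@Rz.T
        out=[]
        for nm,m in dict(FR=(abs(L[:,0]-80)if 0 else abs(L[:,0]-.08))<.02,MR=abs(L[:,0])<.02,NR=abs(L[:,0]+.05)<.02).items():
            q=C[m&(abs(L[:,1]+.065)<.005)];q=q[q[:,2]>.066]; out.append((nm,len(q),np.round(np.median(q[:,2])*1e3,1) if len(q) else 0))
        for nm,y in dict(farR=-.04,farM=0,farL=.04).items():
            q=C[(abs(L[:,0]-.09)<.005)&(abs(L[:,1]-y)<.02)];q=q[q[:,2]>.066];out.append((nm,len(q),np.round(np.median(q[:,2])*1e3,1) if len(q) else 0))
        for nm,x in dict(leftF=.05,leftN=-.03).items():
            q=C[(abs(L[:,1]-.065)<.005)&(abs(L[:,0]-x)<.03)];q=q[q[:,2]>.066];out.append((nm,len(q),np.round(np.median(q[:,2])*1e3,1) if len(q) else 0))
        print(k,n,*out)
for k in sys.argv[1:]: fit(k)
E
python3 fit.py 0 2
```

```text
0 top ('FR', 26, np.float64(75.1)) ('MR', 38, np.float64(76.8)) ('NR', 41, np.float64(76.4)) ('farR', 43, np.float64(74.6)) ('farM', 37, np.float64(77.5)) ('farL', 38, np.float64(76.0)) ('leftF', 66, np.float64(74.8)) ('leftN', 68, np.float64(75.8))
0 side ('FR', 36, np.float64(74.0)) ('MR', 35, np.float64(74.2)) ('NR', 35, np.float64(74.0)) ('farR', 27, np.float64(75.2)) ('farM', 25, np.float64(75.8)) ('farL', 24, np.float64(75.5)) ('leftF', 59, np.float64(73.3)) ('leftN', 55, np.float64(74.6))
2 top ('FR', 27, np.float64(76.0)) ('MR', 14, np.float64(80.1)) ('NR', 19, np.float64(377.4)) ('farR', 32, np.float64(74.6)) ('farM', 32, np.float64(74.8)) ('farL', 28, np.float64(75.8)) ('leftF', 63, np.float64(75.3)) ('leftN', 0, 0)
2 side ('FR', 31, np.float64(73.5)) ('MR', 39, np.float64(76.2)) ('NR', 99, np.float64(179.5)) ('farR', 26, np.float64(75.9)) ('farM', 23, np.float64(74.8)) ('farL', 19, np.float64(76.4)) ('leftF', 64, np.float64(74.1)) ('leftN', 2, np.float64(72.8))
```

Far rim unchanged, mid right rim +2–3 mm: the tray is tilting about its far side as wanted. Continue.

```bash
python3 -m handwheel '[{"tx":0,"ty":0,"tz":-5,"roll":0},{"tx":0,"ty":0,"tz":-7,"roll":0},{"tx":0,"ty":0,"tz":0,"roll":0}]'; python3 look.py 3;python3 fit.py 3
```

```text
t: 4.72
tool_pos: [0.4458, 0.1031, 0.0826]
tool_rot: [2.016, 2.409, 0.0]
contact_force: [-0.3, -0.5, -2.5]
opening: 0.0099
grip_force: 19.7
t 4.72 tcp [445.8 103.1  82.6] th 100.15 zaxis [ 0.001 -0.    -1.   ] F [-0.3 -0.5 -2.5] T [-0.15  0.17  0.02] open 9.9 grip 19.7 q [ 0.06 -0.22  2.13 -0.    1.23 -0.11]
3 top ('FR', 28, np.float64(77.1)) ('MR', 9, np.float64(81.9)) ('NR', 17, np.float64(388.7)) ('farR', 32, np.float64(74.0)) ('farM', 26, np.float64(74.8)) ('farL', 28, np.float64(73.7)) ('leftF', 67, np.float64(76.7)) ('leftN', 0, 0)
3 side ('FR', 32, np.float64(72.9)) ('MR', 45, np.float64(83.3)) ('NR', 115, np.float64(168.0)) ('farR', 20, np.float64(75.2)) ('farM', 26, np.float64(74.2)) ('farL', 18, np.float64(75.0)) ('leftF', 62, np.float64(74.3)) ('leftN', 6, np.float64(80.8))
```

View pics/s3.png

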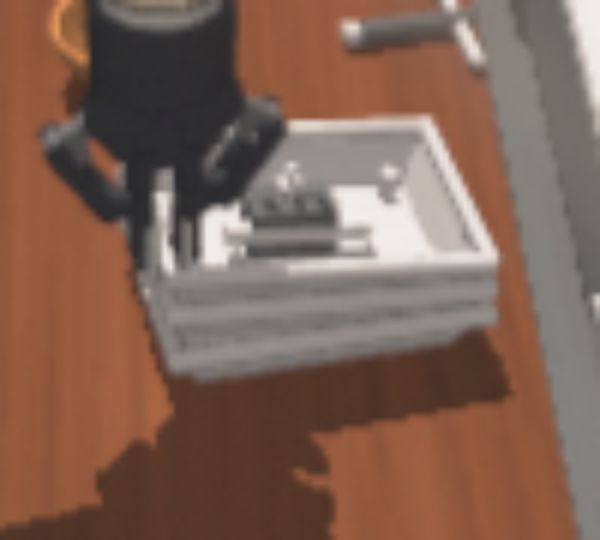

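The side crop shows a wedge opening at the near end, about (175,290), while the far corner at (495,265) stays seated. The lower trays haven't moved.

```bash
python3 -m handwheel '[{"tx":0,"ty":0,"tz":-8,"roll":0},{"tx":0,"ty":0,"tz":-12,"roll":0},{"tx":0,"ty":0,"tz":0,"roll":0}]'; python3 look.py 4;python3 fit.py 4
```

```text
t: 5.07
tool_pos: [0.4465, 0.1033, 0.1037]
tool_rot: [2.015, 2.408, 0.003]
contact_force: [0.8, -0.2, -4.8]
opening: 0.0103
grip_force: 31.9
t 5.07 tcp [446.5 103.3 103.7] th 100.16 zaxis [ 0.003  0.    -1.   ] F [ 0.8 -0.2 -4.8] T [-0.16  0.24  0.05] open 10.3 grip 31.9 q [ 0.06 -0.25  2.11 -0.    1.27 -0.11]
4 top ('FR', 31, np.float64(81.1)) ('MR', 7, np.float64(91.8)) ('NR', 20, np.float64(412.0)) ('farR', 24, np.float64(77.5)) ('farM', 21, np.float64(75.4)) ('farL', 20, np.float64(73.3)) ('leftF', 55, np.float64(79.5)) ('leftN', 0, 0)
4 side ('FR', 30, np.float64(79.2)) ('MR', 36, np.float64(95.8)) ('NR', 115, np.float64(245.9)) ('farR', 16, np.float64(77.3)) ('farM', 16, np.float64(75.9)) ('farL', 12, np.float64(72.9)) ('leftF', 48, np.float64(78.2)) ('leftN', 12, np.float64(82.9))
```

View pics/s4.png

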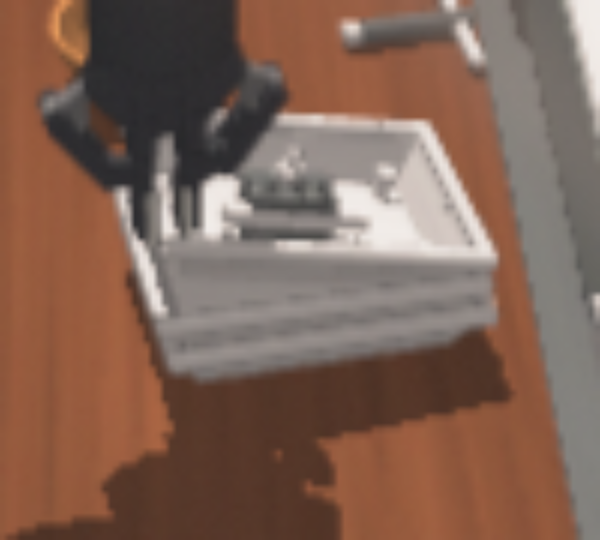

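```bash
python3 -m handwheel '[{"tx":0,"ty":0,"tz":-8,"roll":0},{"tx":0,"ty":0,"tz":-8,"roll":0},{"tx":0,"ty":0,"tz":0,"roll":0}]'; python3 look.py 5;python3 fit.py 5
```

```text
t: 5.42
tool_pos: [0.4466, 0.1033, 0.1192]
tool_rot: [2.015, 2.407, 0.003]
contact_force: [1.9, 0.1, -2.6]
opening: 0.0104
grip_force: 23.5
t 5.42 tcp [446.6 103.3 119.2] th 100.14 zaxis [ 0.003  0.    -1.   ] F [ 1.9  0.1 -2.6] T [-0.13 -0.11 -0.1 ] open 10.4 grip 23.5 q [ 0.06 -0.27  2.1   0.    1.31 -0.11]
5 top ('FR', 30, np.float64(105.9)) ('MR', 6, np.float64(117.4)) ('NR', 18, np.float64(425.8)) ('farR', 32, np.float64(104.4)) ('farM', 32, np.float64(101.8)) ('farL', 34, np.float64(101.6)) ('leftF', 48, np.float64(104.4)) ('leftN', 0, 0)
5 side ('FR', 30, np.float64(100.0)) ('MR', 40, np.float64(113.8)) ('NR', 122, np.float64(255.5)) ('farR', 22, np.float64(97.4)) ('farM', 19, np.float64(95.9)) ('farL', 20, np.float64(92.7)) ('leftF', 46, np.float64(97.2)) ('leftN', 10, np.float64(110.5))
```

```bash
python3 -m handwheel '[{"tx":0,"ty":0,"tz":-4,"roll":0},{"tx":0,"ty":0,"tz":-8,"roll":0},{"tx":0,"ty":0,"tz":-8,"roll":0},{"tx":0,"ty":0,"tz":-8,"roll":0},{"tx":0,"ty":0,"tz":0,"roll":0},{"tx":0,"ty":0,"tz":0,"roll":0},{"tx":0,"ty":0,"tz":0,"roll":0},{"tx":0,"ty":0,"tz":0,"roll":0}]' - 120; python3 look.py 6;python3 fit.py 6
```

```text
t: 6.18
tool_pos: [0.4451, 0.1031, 0.1448]
tool_rot: [-2.016, -2.409, 0.001]
contact_force: [-0.1, -0.5, -4.2]
opening: 0.0063
grip_force: 120.8
t 6.18 tcp [445.1 103.1 144.8] th 100.14 zaxis [-0.001 -0.    -1.   ] F [-0.1 -0.5 -4.2] T [-0.18  0.36  0.04] open 6.3 grip 120.8 q [ 0.06 -0.3   2.08 -0.    1.36 -0.11]
6 top ('FR', 30, np.float64(133.5)) ('MR', 7, np.float64(145.7)) ('NR', 20, np.float64(453.3)) ('farR', 28, np.float64(132.9)) ('farM', 24, np.float64(130.3)) ('farL', 23, np.float64(130.1)) ('leftF', 62, np.float64(132.4)) ('leftN', 0, 0)
6 side ('FR', 38, np.float64(131.3)) ('MR', 44, np.float64(144.3)) ('NR', 122, np.float64(282.2)) ('farR', 21, np.float64(132.5)) ('farM', 20, np.float64(131.6)) ('farL', 12, np.float64(130.8)) ('leftF', 63, np.float64(130.9)) ('leftN', 10, np.float64(138.0))
```

View pics/s6.png

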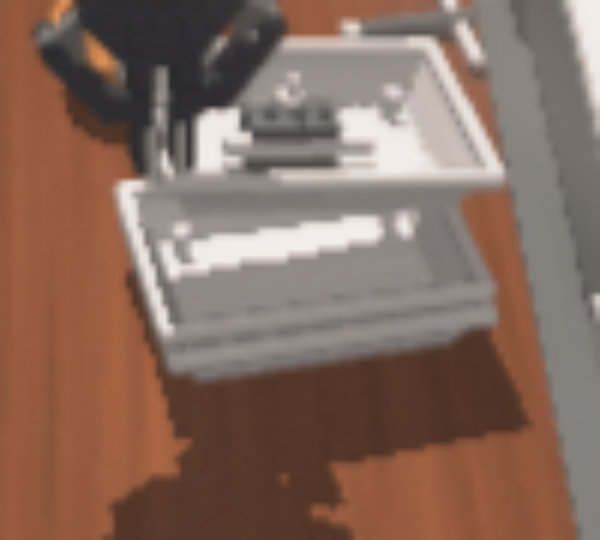

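The tray has peeled out and the stack below stayed put. The holder is in the tray, but the tray sags nose-down a few degrees. I'll quantify that and profile the slide.

```bash
cat > tilt.py <<'E'
from h import *
import sys
# rim-plane fit: tilt of tray. args: k cx cy yaw zlo zhi
k,cx,cy,yaw,zl,zh=sys.argv[1],*map(float,sys.argv[2:7])
a=np.radians(yaw);Rz=np.array([[np.cos(a),np.sin(a)],[-np.sin(a),np.cos(a)]])
for n in("top","side"):
    C=cloud(n,np.load(f"pics/{n}{k}.npz")["d"]).reshape(-1,3);L=(C[:,:2]-[cx,cy])@Rz.T
    m=(C[:,2]>zl)&(C[:,2]<zh)&(((abs(abs(L[:,1])-.065)<.006)&(L[:,0]>-.02)&(L[:,0]<.095))|((abs(L[:,0]-.09)<.006)&(abs(L[:,1])<.07)))
    L,z=L[m],C[m,2]
    for _ in range(6):
        A=np.c_[L,np.ones(len(z))];s=np.linalg.lstsq(A,z,rcond=None)[0];r=z-A@s;g=abs(r)<max(.004,1.5*np.median(abs(r)));L,z=L[g],z[g]
    print(n,len(z),"pitch up toward +x deg",np.round(np.degrees(s[0]),1),"up toward +y",np.round(np.degrees(s[1]),1),"centre rim z mm",np.round(s[2]*1e3,1),"res",np.round(np.std(r)*1e3,1))
E
python3 tilt.py 0 .5255 .164 10 .066 .09
python3 tilt.py 5 .5255 .164 10 .085 .15
python3 tilt.py 6 .5255 .164 10 .115 .17
python3 - <<'E'
from h import *
C=cloud("top",np.load("pics/top0.npz")["d"])
for y in(-.045,-.02,.0,.02,.045):
    print(y,[(round(x,3),int(1e3*np.median(q)) if len(q) else None) for x in np.arange(.65,.87,.01) for q in [C[...,2][(abs(C[...,0]-x)<.005)&(abs(C[...,1]-y)<.006)]]])
E
```

```text
top 279 pitch up toward +x deg -0.1 up toward +y -0.2 centre rim z mm 75.8 res 2.0
side 212 pitch up toward +x deg 0.6 up toward +y 0.1 centre rim z mm 74.4 res 2.0
top 211 pitch up toward +x deg -7.9 up toward +y -2.2 centre rim z mm 114.4 res 2.0
side 185 pitch up toward +x deg -9.0 up toward +y -3.5 centre rim z mm 109.3 res 1.9
top 195 pitch up toward +x deg -7.7 up toward +y -2.2 centre rim z mm 142.3 res 1.9
side 188 pitch up toward +x deg -6.3 up toward +y -2.0 centre rim z mm 140.1 res 2.0
-0.045 [(np.float64(0.65), 1), (np.float64(0.66), 0), (np.float64(0.67), 92), (np.float64(0.68), 95), (np.float64(0.69), 91), (np.float64(0.7), 93), (np.float64(0.71), 91), (np.float64(0.72), 97), (np.float64(0.73), 93), (np.float64(0.74), 95), (np.float64(0.75), 96), (np.float64(0.76), 96), (np.float64(0.77), 96), (np.float64(0.78), 96), (np.float64(0.79), 97), (np.float64(0.8), 114), (np.float64(0.81), 128), (np.float64(0.82), 129), (np.float64(0.83), 128), (np.float64(0.84), 129), (np.float64(0.85), 128), (np.float64(0.86), 128)]
-0.02 [(np.float64(0.65), 1), (np.float64(0.66), -2), (np.
[... 1394 characters left out ...]
(0.8), 135), (np.float64(0.81), 174), (np.float64(0.82), 177), (np.float64(0.83), 180), (np.float64(0.84), 180), (np.float64(0.85), 176), (np.float64(0.86), 175)]
0.045 [(np.float64(0.65), 1), (np.float64(0.66), 1), (np.float64(0.67), 91), (np.float64(0.68), 95), (np.float64(0.69), 92), (np.float64(0.7), 93), (np.float64(0.71), 92), (np.float64(0.72), 96), (np.float64(0.73), 96), (np.float64(0.74), 93), (np.float64(0.75), 95), (np.float64(0.76), 93), (np.float64(0.77), 97), (np.float64(0.78), 95), (np.float64(0.79), 97), (np.float64(0.8), 100), (np.float64(0.81), 161), (np.float64(0.82), 175), (np.float64(0.83), 175), (np.float64(0.84), 173), (np.float64(0.85), 175), (np.float64(0.86), 172)]
```

```bash
python3 -m handwheel '[{"tx":0,"ty":0,"tz":-6,"roll":0.02},{"tx":0,"ty":0,"tz":-14,"roll":0.035},{"tx":0,"ty":0,"tz":-20,"roll":0.04},{"tx":0,"ty":0,"tz":-20,"roll":0.04},{"tx":0,"ty":0,"tz":-20,"roll":0.042},{"tx":0,"ty":0,"tz":-14,"roll":0},{"tx":0,"ty":0,"tz":-6,"roll":0},{"tx":0,"ty":0,"tz":0,"roll":0}]';python3 -c "
from st import *
to(.615,-.044,.245,90)"; ls pics
```

```text
t: 6.95
tool_pos: [0.4464, 0.1033, 0.2475]
tool_rot: [2.22, 2.219, 0.004]
contact_force: [-0.8, -0.9, -4.5]
opening: 0.0066
grip_force: 120.8
t 6.95 tcp [446.4 103.3 247.5] th 89.98 zaxis [ 0.004  0.    -1.   ] F [-0.8 -0.9 -4.5] T [-0.17  0.27 -0.02] open 6.6 grip 120.8 q [ 0.06 -0.38  1.97  0.    1.55  0.06]
tool shift mm [-147.2  168.6    3. ] roll -0.0
c3.png
crop1.png
crop2.png
s2.png
s3.png
s4.png
s5.png
s6.png
side0.npz
side0.png
side1.npz
side2.npz
side3.npz
side4.npz
side5.npz
side6.npz
top0.npz
top0.png
top1.npz
top2.npz
top3.npz
top4.npz
top5.npz
top6.npz
```

```bash
python3 -m handwheel '[{"tx":-4,"ty":5,"tz":0,"roll":0},{"tx":-10,"ty":12,"tz":0,"roll":0},{"tx":-15,"ty":17,"tz":0,"roll":0},{"tx":-18,"ty":20,"tz":0,"roll":0},{"tx":-18,"ty":20,"tz":0,"roll":0},{"tx":-18,"ty":20,"tz":0,"roll":0},{"tx":-18,"ty":20,"tz":0,"roll":0},{"tx":-18,"ty":20,"tz":0,"roll":0},{"tx":-14,"ty":17,"tz":0,"roll":0},{"tx":-9,"ty":12,"tz":0,"roll":0},{"tx":-5,"ty":6,"tz":0,"roll":0},{"tx":0,"ty":0,"tz":0,"roll":0}]'; python3 -m handwheel '[{"tx":0,"ty":0,"tz":0,"roll":0},{"tx":0,"ty":0,"tz":0,"roll":0},{"tx":0,"ty":0,"tz":0,"roll":0},{"tx":0,"ty":0,"tz":0,"roll":0}]'>/dev/null;python3 - <<'E'
from st import *
for n in("top","side"):
    im,d=optics.get_image(n);np.savez(f"pics/{n}7.npz",im=im,d=d);globals()[n]=im[:,:,::-1]
cv2.imwrite("pics/c7.png",np.hstack([cv2.resize(top[80:240,150:310],(400,400)),cv2.resize(side[40:220,250:430],(400,400))]))
E
python3 tilt.py 7 .705 .002 0 .21 .30
```

```text
t: 7.95
tool_pos: [0.6146, -0.0451, 0.243]
tool_rot: [-2.222, -2.218, 0.003]
contact_force: [-0.4, 0.2, -4.1]
opening: 0.0063
grip_force: 120.9
t 8.28 tcp [614.  -43.2 245.5] th 90.05 zaxis [ 0.  0. -1.] F [ 0.6 -0.3 -3.5] T [-0.19  0.33  0.02] open 5.9 grip 120.8 q [-0.19  0.02  1.62  0.    1.5  -0.19]
top 201 pitch up toward +x deg -8.7 up toward +y -2.3 centre rim z mm 244.0 res 1.8
side 249 pitch up toward +x deg -4.8 up toward +y -2.8 centre rim z mm 239.4 res 2.0
```

View pics/c7.png

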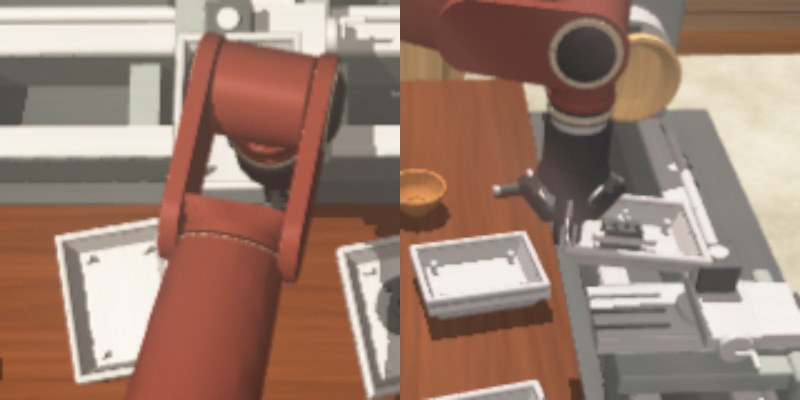

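Over the slide the tray holds, and the stack and the other things haven't moved, but it sags about 7° nose-down. I'll turn it crosswise, touch its flat bottom down on the slide with a light grip so that it squares up, then grip hard and lift.

```bash
python3 -m handwheel '[{"tx":3,"ty":-1.5,"tz":-5,"roll":0.033},{"tx":4.5,"ty":-2.3,"tz":-5,"roll":0.05},{"tx":5.9,"ty":-3,"tz":0,"roll":0.065},{"tx":5.9,"ty":-3,"tz":0,"roll":0.065},{"tx":5.9,"ty":-3,"tz":0,"roll":0.065},{"tx":5.9,"ty":-3,"tz":0,"roll":0.065},{"tx":5.9,"ty":-3,"tz":0,"roll":0.065},{"tx":5.9,"ty":-3,"tz":0,"roll":0.065},{"tx":5.9,"ty":-3,"tz":0,"roll":0.065},{"tx":5.9,"ty":-3,"tz":0,"roll":0.065},{"tx":5.9,"ty":-3,"tz":0,"roll":0.065},{"tx":5.9,"ty":-3,"tz":0,"roll":0.065}]'; python3 -m handwheel '[{"tx":5.9,"ty":-3,"tz":0,"roll":0.065},{"tx":5.9,"ty":-3,"tz":0,"roll":0.065},{"tx":5.9,"ty":-3,"tz":0,"roll":0.065},{"tx":5.9,"ty":-3,"tz":0,"roll":0.065},{"tx":5.9,"ty":-3,"tz":0,"roll":0.065},{"tx":5.9,"ty":-3,"tz":0,"roll":0.065},{"tx":5.9,"ty":-3,"tz":0,"roll":0.065},{"tx":5.9,"ty":-3,"tz":0,"roll":0.065},{"tx":5.9,"ty":-3,"tz":0,"roll":0.065},{"tx":5.9,"ty":-3,"tz":0,"roll":0.065},{"tx":5.9,"ty":-3,"tz":0,"roll":0.065},{"tx":5.9,"ty":-3,"tz":0,"roll":0.065}]' >/dev/null; python3 -m handwheel '[{"tx":4.5,"ty":-2.3,"tz":0,"roll":0.05},{"tx":3,"ty":-1.5,"tz":0,"roll":0.033},{"tx":0,"ty":0,"tz":0,"roll":0},{"tx":0,"ty":0,"tz":0,"roll":0},{"tx":0,"ty":0,"tz":0,"roll":0}]'; python3 -c "
from st import *
to(.664,.092,.245,0)
for n in ('top','side'):
    im,d=optics.get_image(n);np.savez(f'pics/{n}8.npz',im=im,d=d)
"; python3 tilt.py 8 .71 .002 -90 .21 .31
```

```text
t: 9.38
tool_pos: [0.6044, 0.0293, 0.2555]
tool_rot: [-2.871, -1.273, -0.001]
contact_force: [0.4, 0.5, -3.8]
opening: 0.0062
grip_force: 120.9
t: 10.8
tool_pos: [0.6568, 0.0958, 0.2554]
tool_rot: [-3.141, 0.038, -0.0]
contact_force: [-0.1, 1.0, -3.9]
opening: 0.0065
grip_force: 120.9
t 10.8 tcp [656.8  95.8 255.4] th -1.4 zaxis [ 0.     0.001 -1.   ] F [-0.1  1.  -3.9] T [ 0.33  0.17 -0.08] open 6.5 grip 120.9 q [0.03 0.13 1.49 0.   1.52 1.63]
tool shift mm [ 7.3  3.6 10.4] roll -0.024
top 121 pitch up toward +x deg 1.0 up toward +y 0.0 centre rim z mm 239.2 res 1.7
side 128 pitch up toward +x deg -5.1 up toward +y -0.4 centre rim z mm 248.1 res 1.9
```

```bash
python3 -m handwheel '[{"tx":3,"ty":1,"tz":10,"roll":-0.012},{"tx":4,"ty":2,"tz":18,"roll":-0.012},{"tx":0,"ty":0,"tz":20,"roll":0},{"tx":0,"ty":0,"tz":20,"roll":0},{"tx":0,"ty":0,"tz":18,"roll":0},{"tx":0,"ty":0,"tz":12,"roll":0},{"tx":0,"ty":0,"tz":6,"roll":0},{"tx":0,"ty":0,"tz":0,"roll":0},{"tx":0,"ty":0,"tz":0,"roll":0}]'; python3 -m handwheel '[{"tx":0,"ty":0,"tz":4,"roll":0},{"tx":0,"ty":0,"tz":4,"roll":0},{"tx":0,"ty":0,"tz":4,"roll":0},{"tx":0,"ty":0,"tz":0,"roll":0},{"tx":0,"ty":0,"tz":0,"roll":0}]' - 40;  python3 -c "
from st import *
for n in ('top','side'):
    im,d=optics.get_image(n);np.savez(f'pics/{n}9.npz',im=im,d=d)
    if n=='side': cv2.imwrite('pics/c9.png',cv2.resize(im[110:250,270:430,::-1],None,fx=4,fy=4))
"; python3 tilt.py 9 .71 .002 -90 .11 .16
```

```text
t: 11.65
tool_pos: [0.6643, 0.0924, 0.1517]
tool_rot: [3.142, -0.002, 0.001]
contact_force: [0.5, 0.4, -4.3]
opening: 0.0064
grip_force: 121.1
t: 12.07
tool_pos: [0.6642, 0.0925, 0.1396]
tool_rot: [3.141, -0.001, 0.001]
contact_force: [0.9, 0.6, -2.8]
opening: 0.0061
grip_force: 120.5
t 12.07 tcp [664.2  92.5 139.6] th -0.05 zaxis [ 0.001 -0.    -1.   ] F [ 0.9  0.6 -2.8] T [0.2  0.   0.09] open 6.1 grip 120.5 q [ 0.03  0.23  1.58 -0.    1.34  1.6 ]
top 310 pitch up toward +x deg -6.5 up toward +y -1.4 centre rim z mm 138.1 res 2.0
side 256 pitch up toward +x deg -7.3 up toward +y -1.9 centre rim z mm 139.0 res 1.7
```

View pics/c9.png

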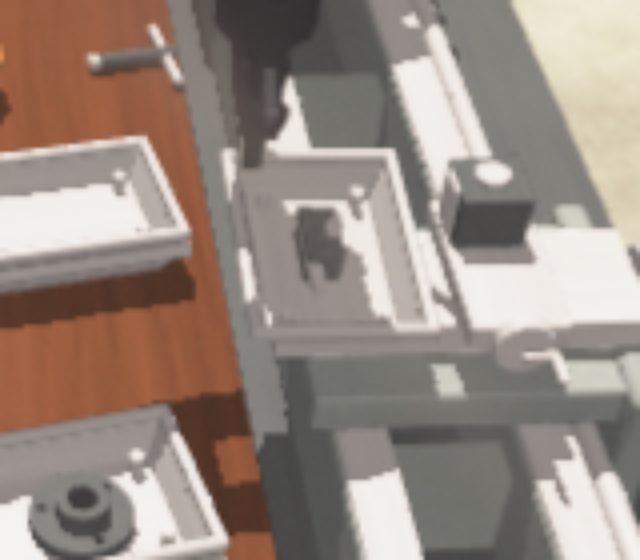

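```bash
python3 -m handwheel '[{"tx":0,"ty":0,"tz":0,"roll":0},{"tx":0,"ty":0,"tz":0,"roll":0},{"tx":0,"ty":0,"tz":3,"roll":0},{"tx":0,"ty":0,"tz":3,"roll":0},{"tx":0,"ty":0,"tz":3,"roll":0},{"tx":0,"ty":0,"tz":0,"roll":0}]' 0 30;python3 -m handwheel '[{"tx":0,"ty":0,"tz":3,"roll":0},{"tx":0,"ty":0,"tz":2,"roll":0},{"tx":0,"ty":0,"tz":0,"roll":0}]'; python3 -c "
from st import *
for n in ('top','side'):
    im,d=optics.get_image(n);np.savez(f'pics/{n}10.npz',im=im,d=d)
"; python3 tilt.py 10 .71 .002 -90 .10 .16
```

```text
t: 12.67
tool_pos: [0.6642, 0.0927, 0.1305]
tool_rot: [3.141, -0.001, 0.001]
contact_force: [-1.2, 1.6, 1.8]
opening: 0.0064
grip_force: 124.5
t: 12.92
tool_pos: [0.6639, 0.0925, 0.1246]
tool_rot: [3.142, -0.001, -0.0]
contact_force: [0.1, 1.8, -1.1]
opening: 0.0062
grip_force: 116.1
t 12.92 tcp [663.9  92.5 124.6] th -0.04 zaxis [-0. -0. -1.] F [ 0.1  1.8 -1.1] T [ 0.21 -0.25  0.18] open 6.2 grip 116.1 q [ 0.03  0.24  1.59 -0.    1.31  1.6 ]
top 335 pitch up toward +x deg -1.5 up toward +y -0.8 centre rim z mm 132.3 res 1.9
side 271 pitch up toward +x deg -1.8 up toward +y -0.8 centre rim z mm 133.1 res 1.9
```

```bash
python3 -m handwheel '[{"tx":0,"ty":0,"tz":2,"roll":0},{"tx":0,"ty":0,"tz":2,"roll":0},{"tx":0,"ty":0,"tz":0,"roll":0},{"tx":0,"ty":0,"tz":0,"roll":0}]';python3 -c "
from st import *"; python3 -m handwheel '[{"tx":0,"ty":0,"tz":-5,"roll":0},{"tx":0,"ty":0,"tz":-8,"roll":0},{"tx":0,"ty":0,"tz":-10,"roll":0},{"tx":0,"ty":0,"tz":-5,"roll":0},{"tx":0,"ty":0,"tz":0,"roll":0},{"tx":0,"ty":0,"tz":0,"roll":0},{"tx":0,"ty":0,"tz":0,"roll":0}]' 0 120; python3 -c "
from st import *
for n in ('top','side'):
    im,d=optics.get_image(n);np.savez(f'pics/{n}11.npz',im=im,d=d)
"; python3 tilt.py 11 .71 .002 -90 .12 .19
```

```text
t: 13.35
tool_pos: [0.664, 0.0925, 0.1213]
tool_rot: [-3.142, 0.002, -0.0]
contact_force: [0.1, 2.3, 0.2]
opening: 0.0056
grip_force: 116.2
t 13.35 tcp [664.   92.5 121.3] th -0.06 zaxis [ 0.  0. -1.] F [0.1 2.3 0.2] T [ 0.17 -0.23  0.21] open 5.6 grip 116.2 q [0.03 0.24 1.59 0.   1.31 1.6 ]
t: 13.93
tool_pos: [0.6636, 0.0924, 0.1489]
tool_rot: [-3.141, 0.002, 0.001]
contact_force: [-0.7, 0.1, -3.2]
opening: 0.0057
grip_force: 119.3
t 13.93 tcp [663.6  92.4 148.9] th -0.08 zaxis [-0.001  0.    -1.   ] F [-0.7  0.1 -3.2] T [0.34 0.17 0.04] open 5.7 grip 119.3 q [0.03 0.22 1.57 0.   1.35 1.6 ]
top 321 pitch up toward +x deg -2.8 up toward +y -1.7 centre rim z mm 154.3 res 2.0
side 279 pitch up toward +x deg -3.2 up toward +y -1.7 centre rim z mm 154.7 res 1.8
```

```bash
python3 -m handwheel '[{"tx":0,"ty":0,"tz":-4,"roll":0},{"tx":0,"ty":0,"tz":-8,"roll":0},{"tx":0,"ty":0,"tz":-12,"roll":0},{"tx":0,"ty":0,"tz":-14,"roll":0},{"tx":0,"ty":0,"tz":-14,"roll":0},{"tx":0,"ty":0,"tz":-14,"roll":0},{"tx":0,"ty":0,"tz":-12,"roll":0},{"tx":0,"ty":0,"tz":-10,"roll":0},{"tx":0,"ty":0,"tz":-6,"roll":0},{"tx":0,"ty":0,"tz":-3,"roll":0},{"tx":0,"ty":0,"tz":0,"roll":0},{"tx":0,"ty":0,"tz":0,"roll":0}]'; python3 -m handwheel '[{"tx":0,"ty":0,"tz":0,"roll":0},{"tx":0,"ty":0,"tz":0,"roll":0},{"tx":0,"ty":0,"tz":0,"roll":0},{"tx":0,"ty":0,"tz":0,"roll":0},{"tx":0,"ty":0,"tz":0,"roll":0},{"tx":0,"ty":0,"tz":0,"roll":0},{"tx":0,"ty":0,"tz":0,"roll":0},{"tx":0,"ty":0,"tz":0,"roll":0}]' >/dev/null; python3 -c "
from st import *
for n in ('top','side'):
    im,d=optics.get_image(n);np.savez(f'pics/{n}12.npz',im=im,d=d)
    C=cloud(n,d);q=C[(abs(C[...,0]-.71)<.2)&(abs(C[...,1])<.14)&(C[...,2]>.225)&(C[...,2]<.29)];
    if n=='side': cv2.imwrite('pics/c12.png',cv2.resize(im[60:260,230:430,::-1],None,fx=3,fy=3)); print(np.round(cv2.minAreaRect(q[:,:2].astype(np.float32))[0],3), np.round(np.percentile(q,[2,98],axis=0),3))
"; python3 tilt.py 12 .71 .002 -90 .215 .28
```

```text
t: 15.03
tool_pos: [0.6636, 0.0925, 0.2456]
tool_rot: [-3.142, 0.002, 0.002]
contact_force: [-0.0, 0.1, -5.4]
opening: 0.0063
grip_force: 119.4
t 15.7 tcp [664.   92.5 246.3] th -0.07 zaxis [ 0.  0. -1.] F [ 0.8 -0.  -3. ] T [ 0.36  0.17 -0.05] open 5.9 grip 119.4 q [0.03 0.15 1.48 0.   1.51 1.6 ]
[0.711 0.005] [[ 0.643 -0.093  0.226]
 [ 0.778  0.094  0.273]]
top 397 pitch up toward +x deg -2.8 up toward +y -1.5 centre rim z mm 251.2 res 2.0
side 321 pitch up toward +x deg -3.4 up toward +y -1.8 centre rim z mm 252.5 res 1.8
```

View pics/c12.png

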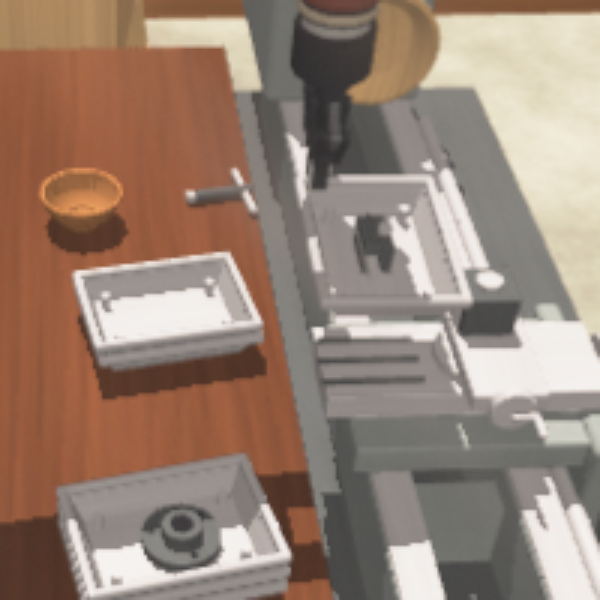

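The tray at (385,240) is held nearly level (about 3.5°) with the holder in it. It is centred at about (0.71, 0.004), and its underside is about 40 mm above the tool post. The two trays at (165,310) and the other stack are in place. Handing in.

```bash
python3 -c "
from station import ctrl
print(ctrl.finish_job())"
```

```text
the job is handed in; nothing more can be done
None
```

The job is handed in: tray_a was peeled out by its near-right corner with the stack below left in place, set down briefly on the slide to square it in the grip, and is held within about 3.5° of level above the T-slotted end, about 40 mm above the tool post, with the holder in it.

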